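# Change over the welding torches

## Robot

A 6-joint arm with a two-finger parallel gripper is mounted at the origin on the work surface. World frame = base frame: x ahead of the robot, y to its left, z up, the work surface at z = 0. Lengths are in mm, angles in degrees, forces in N, time in s.
With the tool pointing down it reaches from about 350 to 1000 mm from the base axis. Payload 7.1 kg.
Tool frame: the origin (TCP) lies between the finger pads; the fingertips stand 22 mm ahead of it and the grasp point (between the pads) lies 3 mm ahead of it; z points along the fingers, y is the line along which they close (so a half turn about z gives the same grasp; the last joint's range is limited). The gripper opens to 85 mm and grips with 20 to 120 N. Pads are 22 mm wide; open, the fingers measure 114 mm over their backs; the gripper's body (76 mm by 85 mm) begins 54 mm behind the grasp point. The pads swing forward as they close: fully open they stand 13 mm farther back than shut.
Start: joints at [-76.261, 24.242, 93.386, -0, 62.372, -1.089], TCP at [159.969, -604.165, 253.319] pointing down, gripper open.
Joint ranges: [-172.04, 172.04], [-51.8, 120.97], [4.93, 147.93], [-75.15, 255.16], [6.16, 154.13], [-145.62, 145.62]. Speed limits (degrees/s): [136.94, 136.94, 172.46, 180, 180, 180].

## Interface

Orientations are given as a 3x3 rotation matrix whose columns are the frame's x, y, z axes.
In Python, from plant import manip, read_camera gives the robot as it stands.
- The arm moves only by the shell command python3 -m handwheel 'ROWS'. ROWS is JSON, a list of rows, each a list of 3 entries, a list of its own where there are three numbers: the opening, from 0 (shut) to 1 (fully open), then the shift along the tool's x, y, z each as a share of 40 cm, from -1 to 1, then the turn about the tool's z as a share of 120 degrees, from -1 to 1. A call has 1 to 20 rows; each row shifts and turns the commanded pose from where the row before left it, along the tool's axes as they then stand; what a row does not reach is not made up. A row lasts 1/12 s, in which the tool goes at most 41.7 mm and 7.16 degrees, less where a joint would pass 70% of its speed; a pose out of reach is approached as far as the arm can. A call with a number of a shift or a turn outside -1 to 1 is refused whole. A call with a gripper value outside its range is refused whole. The fingers move at their own pace and stop on an object; the grip force is fixed at half the most. Time passes only in rows, so rows that do not move let the fingers close. It gives the time, the measured TCP pose, the force, the opening and the grip force at its end, in the units of the state.
- manip.read_state(): the state, without advancing time (a new reading comes with each control period).
- read_camera(name): name is "scene" or "top" or "wrist"; returns a dict with "img" (400x640x3 uint8, blue, green, red), "depth" (400x640 float32, mm along the optical axis (not along the pixel's ray), 0 where there is no reading), "intrinsics" (3x3 intrinsics, pixels), "k1" (the pictures are not rectified: a ray, as slopes to the right and down, at radius r is drawn at 1 + k1 r^2 times it, then the intrinsics apply), "rvec" (rotation vector, rad) and "tvec" (3), from world to camera coordinates, as OpenCV has them. Camera axes: x right, y down, z forward; pixel columns grow to the right and rows downward; lengths in mm; the calibration is good to about 2 mm. A picture is of the moment at which its call begins.
- manip.finish_job(): hands the job in; it is judged then, once.
The state is a dict: "clock": time; "joint_pos": joint angles; "dq": joint speeds; "joint_efforts": joint torques, N m; "tool_pos": TCP position; "tool_rot": TCP orientation; "contact_force": force on the tool from outside, world axes, zero at the start; "wrist_torque": the same for the moment, N m; "width": finger opening in mm; "gripper_force": force on a finger pad.
Only numpy, scipy, OpenCV 4.12 (cv2) and the standard library are available. Lean on these libraries where they do the work, as an engineer would, in place of code of your own. Each camera call takes 0.05 s, during which the arm holds its last target. There are 200 camera calls.

## Task

Change over the two welding torches: pull the slim torch's gas nozzle out until it clicks into its tip-change position, then push the wide torch's nozzle down until it clicks fully home, without forcing that torch back in its spring clamp. Then press the gas purge plunger on the grey box right down to its stop and let it come up again. Leave the loose things on the bench where they are.

Things in the scene. Friction and masses are not known exactly. Their poses are not given: they have to be found in the camera images.
- slim_mouth (a point): centre of the mouth (upper end face) of the slim torch's copper gas nozzle, moving with it. z axis: along the torch, out of the mouth, 30 degrees from vertical; y axis level. The nozzle is a straight cylinder 24 mm in diameter; it reaches 75 mm back from the mouth. When home, 28 mm of 18 mm neck is bare below it, then a 36 mm black handle
- slim_nozzle (a joint): slide of the slim nozzle along its torch axis: 0 = pushed fully home, grows as it is pulled out; 0.022 = held in the tip-change click position, its end of travel. Starts at 0. A detent holds it at both places: 10 to 13 N along the axis moves it off, and past half way it snaps over to the other
- wide_mouth (a point): centre of the mouth (upper end face) of the wide torch's copper gas nozzle, moving with it. z axis: along the torch, out of the mouth, 30 degrees from vertical; y axis level. The nozzle is 34 mm in diameter, its last 20 mm narrowing to 24 mm; it reaches 75 mm back from the mouth. When home, 28 mm of 18 mm neck is bare below it, then a 36 mm black handle
- wide_nozzle (a joint): slide of the wide nozzle along its torch axis: 0 = pushed fully home, grows as it is pulled out; 0.022 = held in the tip-change click position, its end of travel. Starts out, at about 0.022. A detent holds it at both places: 10 to 13 N along the axis moves it off, and past half way it snaps over to the other
- wide_torch (a joint): how far the whole wide torch has been forced back along its axis in its spring clamp (m): 0 at rest; it starts to yield at about 22 N and then at 1.5 N per mm
- slim_stand: fixed grey stand of the slim torch, origin on the table; its base plate spans x -50 to 140 mm, y +-50 mm. The torch leans to the stand's -x, away from the robot. A steel guard rod 12 mm thick passes over the torch: its cross bar is at x 16 mm, z 295 mm, y -40 to 40 mm, carried by an arm at y 40 mm going back at that height to a post at x 128 mm
- wide_stand: fixed grey stand of the wide torch, built exactly like slim_stand
- purge_box: fixed grey gas box 120 x 70 x 75 mm with the round purge plunger upright on its top; origin under its centre
- purge_top (a point): centre of the top of the black purge plunger, a round vertical spring plunger 32 mm in diameter on top of the grey box
- purge (a joint): purge plunger: 0 = up, 0.010 = fully down at its stop (8 N there); springs back
- pliers: red-handled pliers lying flat, 170 mm long, 16 mm high; a bystander, origin at its underside
- snips: yellow-handled snips lying flat, 160 mm long, 16 mm high; a bystander, origin at its underside
- hammer: hammer lying on the table; a bystander, origin at its underside
- bolt_a: steel bolt standing on its head, 20 mm head, 48 mm tall; a bystander, origin at its underside
- bolt_b: steel bolt standing on its head, 20 mm head, 38 mm tall; a bystander, origin at its underside
- jar: glass jar with steel lid, 52 mm wide, 75 mm tall; a bystander, origin at its underside
Mind the look-alikes: they are no part of the job. Several things look just like the purge_box: the one meant starts farthest from the robot's base.

How it is judged:
By the outcome, as a careful person would: the job done as asked, in the order asked, and still so for the second after the job is handed in, with the robot touching nothing.
It also fails if it takes over 64 s, if anything falls off the work surface, if the arm or the gripper's body presses on something with over 40 N, if the wrist force passes 120 N, or if a joint passes its speed limit or range.

## Working session

There is one attempt and no reset: what is moved stays moved. The work goes in short steps, Python scripts to look and compute and a shell command to move; the robot and the scene stay as the last step left them, time stands still between calls to the robot, and variables do not carry over. Pictures are saved under pics/ and viewed, at most 10 in all, crops included, and the job is handed in when it is done.

```bash
ls; mkdir -p pics
cat > h.py <<'E'
import numpy as np, cv2
from plant import manip, read_camera
def cam(n):
    c=read_camera(n); c['R']=cv2.Rodrigues(np.array(c['rvec'],float))[0]; c['t']=np.array(c['tvec'],float).ravel(); c['K']=np.array(c['intrinsics'],float); return c
def world(c,z=None):
    "per-pixel world points from depth"
    v,u=np.mgrid[0:400,0:640].astype(np.float64)
    p=np.stack([u.ravel(),v.ravel()],1)[:,None]
    n=cv2.undistortPoints(p,c['K'],np.array([c['k1'],0,0,0.]))[:,0]
    d=c['depth'].ravel()[:,None].astype(float)
    P=np.hstack([n,np.ones((len(n),1))])*d
    W=(P-c['t'])@c['R']; W[d[:,0]==0]=np.nan
    return W.reshape(400,640,3)
def proj(c,P):
    return cv2.projectPoints(np.atleast_2d(np.array(P,float)),np.array(c['rvec'],float),c['t'],c['K'],np.array([c['k1'],0,0,0.]))[0][:,0]
E
python3 - <<'E'
from h import *
for n in ['scene','top']:
    c=cam(n); cv2.imwrite(f'pics/{n}0.png',c['img']); np.savez(f'{n}0.npz',**{k:v for k,v in c.items()})
    print(n,(-c['R'].T@c['t']).round(),c['k1'])
s=manip.read_state(); print(s)
E
```

```text
pics
scene [1300. -207. 1226.] 0.026005613248062248
top [ 238.   15. 1605.] -0.10890900547186647
{'clock': 0.1, 'joint_pos': array([-7.62595583e+01,  2.42826673e+01,  9.34260500e+01, -1.77844233e-03,
        6.23714680e+01, -1.08834969e+00]), 'dq': array([ 0.01435843, -0.09499559, -0.19021308,  0.01723662,  0.04532305,
       -0.02050987]), 'joint_efforts': array([ 1.07725486e-03, -5.58422542e+01, -2.82444835e+01,  5.66056599e-05,
        2.95180747e-03, -1.73981977e-05]), 'tool_pos': array([ 159.87028384, -603.74039847,  252.60178453]), 'tool_rot': array([[ 9.66691215e-01,  2.55945242e-01, -3.59127137e-04],
       [ 2.55945494e-01, -9.66690268e-01,  1.35291353e-03],
       [-8.92927971e-07, -1.39976660e-03, -9.99999020e-01]]), 'contact_force': array([-0.06273867, -0.37213663,  0.00619011]), 'wrist_torque': array([-0.03465258,  0.01300427, -0.02885252]), 'gripper_force': 0.0, 'width': 85.25889933811435}
```

View pics/scene0.png

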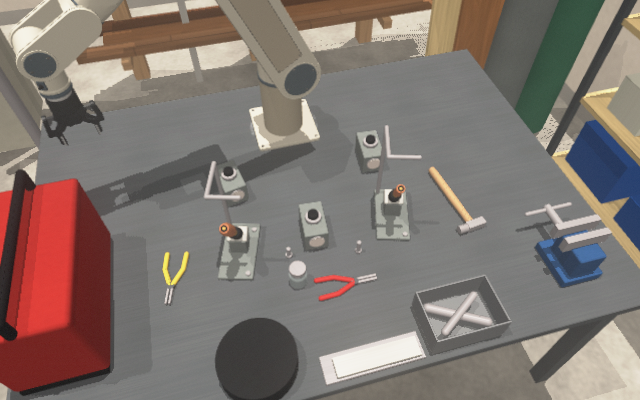

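View pics/top0.png

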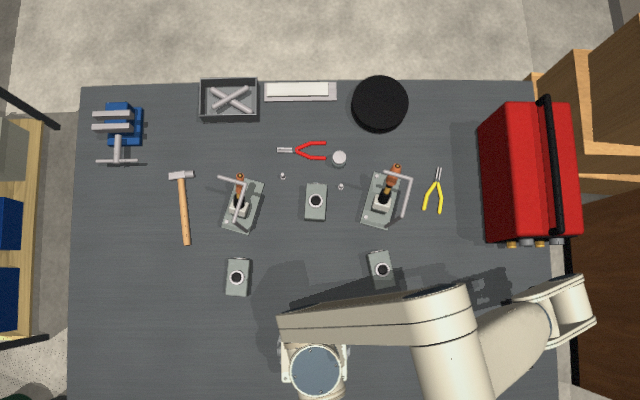

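The scene shows torches at scene pixels (228,230) and (400,188), which are (390,180) and (238,190) in the top view. Three look-alike purge boxes sit at top pixels (237,275), (380,265) and (316,200). The last one is farthest from the base at (315,365), so it is the one meant. Next I take a close crop and measure.

Run:
```python
from h import *
A=[]
for n in ['scene','top']:
    c=dict(np.load(f'{n}0.npz')); W=world(c); np.save(f'W{n}.npy',W)
    hsv=cv2.cvtColor(c['img'],cv2.COLOR_BGR2HSV)
    cu=((hsv[...,0]<16)&(hsv[...,1]>110)&(W[...,2]>120)&(W[...,2]<420)&(W[...,0]>350)&(W[...,0]<800)&(abs(W[...,1])<400))
    for sgn in (1,-1):
        m=cu&(sgn*W[...,1]>0); P=W[m]
        v,u=np.nonzero(m); print(n,sgn,len(P),u.min(),u.max(),v.min(),v.max(),'lo',np.nanpercentile(P,3,0).round(1),'hi',np.nanpercentile(P,97,0).round(1))
    if n=='scene':
        for (u,v) in [(313,211),(228,172),(369,137)]: print(u,v,W[v,u].round(1))
        a=cv2.resize(c['img'][165:285,190:350],None,fx=2.5,fy=2.5,interpolation=2);b=cv2.resize(c['img'][120:240,330:450],None,fx=2.5,fy=2.5,interpolation=2)
        A=[np.hstack([a,b])]
    else:
        for (u,v) in [(316,200),(380,268),(237,277)]: print(u,v,W[v,u].round(1))
        b=cv2.resize(c['img'][150:245,210:420],None,fx=700/210,fy=280/95*700/210/(280/95),interpolation=2); A.append(b[:298])
A[1]=cv2.resize(A[1],(A[0].shape[1],280))
cv2.imwrite('pics/crop1.png',np.vstack(A))
```

```text
scene 1 64 394 404 185 195 lo [519.6 207.9 143.8] hi [556.3 226.5 213.3]
scene -1 130 220 235 223 235 lo [ 545.3 -270.6  173.2] hi [ 576.3 -238.5  233.9]
313 211 [480.7 -11.3  99.1]
228 172 [ 269.6 -226.3  103.6]
369 137 [244.7 239.2 107.8]
top 1 77 236 243 174 193 lo [507.2 208.2 149.6] hi [553.3 235.3 214.1]
top -1 154 386 400 164 186 lo [ 519.9 -271.6  160.8] hi [ 568.5 -237.7  231.9]
316 200 [486.8 -16.6  98.1]
380 268 [ 261.3 -217.8   96.8]
237 277 [242.4 242.1  93.4]
```

View pics/crop1.png

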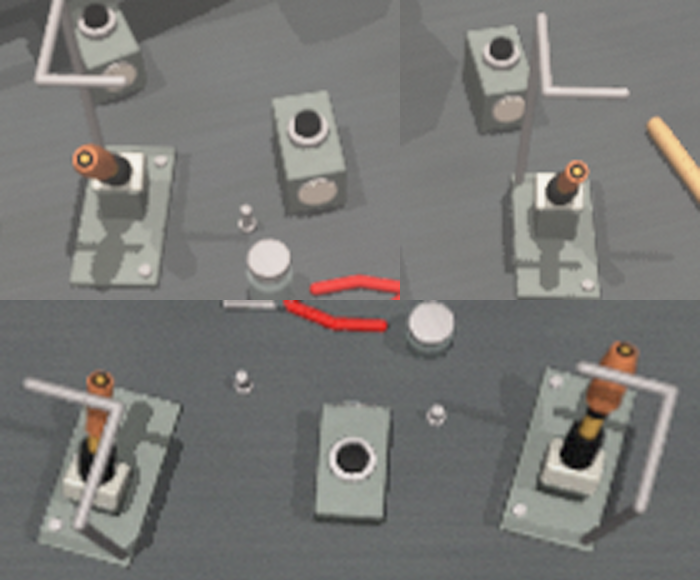

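Slim torch is the left one (y>0). The wide, tapered torch is on the right (y<0), already pulled out with its yellow insulator showing. The purge box is the middle one. Next I fit the nozzle models and the stand yaw.

```bash
cat > fit.py <<'E'
from h import *
from scipy.optimize import least_squares
def sdf(P,m,yaw,wide,tilt=30):
    t=np.radians(tilt); a=np.array([np.sin(t)*np.cos(yaw),np.sin(t)*np.sin(yaw),np.cos(t)])
    d=P-m; s=-d@a; r=np.linalg.norm(d+np.outer(s,a),axis=1)   # s: back from the mouth
    R=np.where(s<20,12+5*np.clip(s,0,20)/20,17.) if wide else 12.+0*s
    q=np.stack([r-R,np.maximum(-s,s-75)],1)
    return np.linalg.norm(np.maximum(q,0),axis=1)+np.minimum(q.max(1),0)
def fit(P,m0,yaw0,wide,sy=0.03):
    f=lambda x: np.r_[sdf(P,x[:3],x[3],wide),len(P)**.5*(x[3]-yaw0)/sy*0.3]
    r=least_squares(f,np.r_[m0,yaw0],loss='soft_l1',f_scale=1.5)
    return r.x, np.median(abs(f(r.x)[:-1])), f(r.x)[:-1]
def copper(c,W,sgn,box=(350,800)):
    hsv=cv2.cvtColor(c['img'],cv2.COLOR_BGR2HSV)
    return (hsv[...,0]<16)&(hsv[...,1]>110)&(W[...,2]>120)&(W[...,2]<420)&(W[...,0]>box[0])&(W[...,0]<box[1])&(abs(W[...,1])<400)&(sgn*W[...,1]>0)
E
python3 - <<'E'
from fit import *
C={n:dict(np.load(f'{n}0.npz')) for n in ['scene','top']}; Ws={n:np.load(f'W{n}.npy') for n in C}
for name,sgn,wide in (('slim',1,0),('wide',-1,1)):
    # stand base plate yaw
    yaws=[]
    for n in C:
        W=Ws[n]; cx,cy=(480,215*1) if sgn>0 else (500,-235)
        hsv=cv2.cvtColor(C[n]['img'],cv2.COLOR_BGR2HSV)
        m=(W[...,2]>5)&(W[...,2]<22)&(abs(W[...,0]-cx)<130)&(abs(W[...,1]-cy)<110)&(hsv[...,1]<60)
        k,l,st,_=cv2.connectedComponentsWithStats(m.astype(np.uint8)); i=1+st[1:,4].argmax()
        P=W[l==i]; r=cv2.minAreaRect(P[:,:2].astype(np.float32)); b=cv2.boxPoints(r)
        e=[b[1]-b[0],b[2]-b[1]]; e=max(e,key=np.linalg.norm); e=e*np.sign(e[0]); y=np.arctan2(e[1],e[0]); yaws.append(y)
        print(name,n,'plate c',np.round(r[0],1),np.round(r[1],1),'yaw',np.degrees(y).round(1),'z',np.median(P[:,2]).round(1))
    y0=np.mean(yaws); Ps=[Ws[n][copper(C[n],Ws[n],sgn)] for n in C]
    m0=np.array([550,220,213.]) if sgn>0 else np.array([572,-262,234.])
    for k,P in list(zip(C,Ps))+[('both',np.vstack(Ps))]:
        x,md,_=fit(P,m0,y0,wide); print(name,k,x[:3].round(1),np.degrees(x[3]).round(1),'med',md.round(2))
# purge top: dark disc over middle box
for n in C:
    W=Ws[n]; g=C[n]['img'].max(2)
    m=(g<60)&(abs(W[...,0]-484)<40)&(abs(W[...,1]+14)<40)&(W[...,2]>85)
    P=W[m]; print(n,'purge',m.sum(),np.nanmedian(P,0).round(1),((np.nanmin(P,0)+np.nanmax(P,0))/2).round(1))
    m=(abs(W[...,0]-484)<120)&(abs(W[...,1]+14)<80)&(abs(W[...,2]-75)<6); r=cv2.minAreaRect(W[m][:,:2].astype(np.float32)); print('boxtop',np.round(r[0],1),np.round(r[1],1),r[2])
# guards z~295
    for sgn in(1,-1):
        m=(abs(W[...,2]-298)<12)&(W[...,0]>350)&(W[...,0]<640)&(sgn*W[...,1]>100)&(sgn*W[...,1]<330); P=W[m]; r=cv2.minAreaRect(P[:,:2].astype(np.float32)); print('guard',sgn,len(P),cv2.boxPoints(r).round().tolist(),np.median(P[:,2]))
E
```

```text
slim scene plate c [487.4 237.1] [106.5 206.2] yaw -19.3 z 12.9
slim top plate c [488.3 236.9] [103.5 193.8] yaw -18.4 z 11.4
slim scene [547.5 218.5 210.2] -18.6 med 0.46
slim top [551.6 218.  208. ] -19.0 med 1.28
slim both [550.7 218.9 208.4] -19.3 med 1.41
wide scene plate c [ 494.  -238.2] [102.8 202.3] yaw -18.0 z 11.4
wide top plate c [ 494.4 -241.9] [104.4 193. ] yaw -16.6 z 10.6
wide scene [ 567.1 -262.4  229. ] -17.1 med 0.7
wide top [ 567.9 -263.1  225.1] -17.1 med 1.42
wide both [ 568. -263.  227.] -17.1 med 1.26
scene purge 12 [499.2 -18.2  94.9] [496.8 -16.2  93.8]
boxtop [488.5 -13.2] [ 69.8 125.6] 85.2978286743164
guard 1 281 [[390.0, 219.0], [510.0, 182.0], [537.0, 268.0], [417.0, 306.0]] 300.32094070088675
guard -1 366 [[402.0, -249.0], [427.0, -323.0], [563.0, -276.0], [538.0, -202.0]] 299.67890595330346
top purge 64 [486.5 -13.4  98.9] [486.6 -13.3  97.7]
boxtop [488.7 -14.5] [ 69.6 120.1] 85.22781372070312
guard 1 298 [[392.0, 226.0], [414.0, 155.0], [556.0, 201.0], [533.0, 271.0]] 298.5892741981587
guard -1 284 [[399.0, -252.0], [423.0, -323.0], [563.0, -275.0], [539.0, -205.0]] 298.2704935595451
```

Run:
```python
from h import *
C={n:dict(np.load(f'{n}0.npz')) for n in ['scene','top']}; Ws={n:np.load(f'W{n}.npy') for n in C}
# crossbar in stand frame (u = away, v = along stand y)
for name,o,yaw,mo in (('slim',(530.5,222.3),-18.8,(549.5,218.3)),('wide',(537.2,-253.3),-17.3,(567.6,-262.8))):
    y=np.radians(yaw); u=np.array([np.cos(y),np.sin(y)]); sx=-u; sy=np.array([-sx[1],sx[0]])
    for n in C:
        W=Ws[n]; d=W[...,:2]-np.array(o); X=d@sx; Y=d@sy
        m=(abs(W[...,2]-296)<12)&(abs(Y)<32)&(abs(X)<70)
        P=np.stack([X[m],Y[m]],1); lin=np.polyfit(P[:,1],P[:,0],1)
        a=(abs(W[...,2]-296)<12)&(X>40)&(X<115)&(abs(Y)<70)
        print(name,n,m.sum(),'bar x at y0',lin.round(3),'x pct',np.percentile(P[:,0],[5,50,95]).round(1),'top z',np.percentile(W[...,2][m],[50,90]).round(1),'arm y',np.percentile(Y[a],[5,50,95]).round(1),'mouth xy',((np.array(mo)-o)@sx).round(1),((np.array(mo)-o)@sy).round(1))
# gripper
s=manip.read_state(); T=s['tool_pos'];R=s['tool_rot']
for n in C:
    L=(Ws[n].reshape(-1,3)-T)@R; k=(abs(L[:,0])<120)&(abs(L[:,1])<120)&(L[:,2]>-260)&(L[:,2]<40); L=L[k]
    for z in range(-260,40,15):
        q=L[(L[:,2]>=z)&(L[:,2]<z+15)]
        if len(q)>3: print(n,z,len(q),q[:,:2].min(0).round(),q[:,:2].max(0).round())
```

```text
slim scene 105 bar x at y0 [-1.0000e-02  1.3844e+01] x pct [ 8.7 13.5 19.5] top z [300.3 302.6] arm y [35.7 41.9 46.9] mouth xy -19.3 -2.3
slim top 93 bar x at y0 [-0.031 14.31 ] x pct [ 8.5 14.4 19.4] top z [298.1 302.1] arm y [35.8 41.6 46.4] mouth xy -19.3 -2.3
wide scene 124 bar x at y0 [ 0.017 13.307] x pct [ 9.1 12.7 19. ] top z [299.6 302.7] arm y [34.  38.5 45.7] mouth xy -31.8 0.0
wide top 93 bar x at y0 [-7.000e-03  1.394e+01] x pct [ 8.4 14.2 18.9] top z [298.6 301.4] arm y [35.4 40.5 46.1] mouth xy -31.8 0.0
scene -260 217 [ 53. -56.] [69. 41.]
scene -245 67 [ 52. -25.] [64. 26.]
scene -230 66 [ 10. -36.] [41. 31.]
scene -215 182 [  3. -38.] [43. 34.]
scene -200 193 [ -5. -42.] [43. 36.]
scene -185 181 [  2. -41.] [42. 37.]
scene -170 96 [ -4. -41.] [43. 37.]
scene -155 213 [ -8. -38.] [42. 35.]
scene -140 156 [  3. -39.] [44. 36.]
scene -125 142 [  2. -38.] [42. 36.]
scene -110 75 [ -8. -65.] [37. 64.]
scene -95 295 [-14. -70.] [23. 68.]
scene -80 196 [ -6. -72.] [23. 70.]
scene -65 203 [-17. -73.] [23. 71.]
scene -50 179 [-20. -74.] [19. 73.]
scene -35 45 [ -1. -68.] [14. 61.]
scene -20 50 [  1. -57.] [15. 54.]
scene -5 29 [-10. -54.] [12. 52.]
top -260 22 [ 60. -55.] [63. 17.]
top -245 4 [ 15. -30.] [62.  0.]
top -125 4 [ 37. -10.] [38.  1.]
top -95 12 [  7. -73.] [ 14. -64.]
top -80 9 [  6. -74.] [ 13. -62.]
top -65 12 [  6. -76.] [ 13. -47.]
top -50 21 [  2. -75.] [ 14. -47.]
top -5 5 [  7. -57.] [ 12. -48.]
```

```bash
python3 -m handwheel '[[1,[0,0,-0.1],0],[1,[0,0,-0.1],0],[1,[0,0,-0.1],0],[1,[0,0,-0.1],0],[1,[0.067,-0.078,0],0],[1,[0.067,-0.078,0],0],[1,[0.067,-0.078,0],0],[1,[0.067,-0.078,0],0],[1,[0.067,-0.078,0],0],[1,[0.067,-0.078,0],0],[1,[0.067,-0.078,0],0],[1,[0.067,-0.078,0],0],[1,[0.067,-0.078,0],0],[1,[0.067,-0.078,0],0],[1,[0.067,-0.078,0],0],[1,[0.067,-0.078,0],0],[1,[0.067,-0.078,0],0],[1,[0.067,-0.078,0],0],[1,[0.067,-0.078,0],0],[1,[0.067,-0.078,0],0]]'; python3 -c "
from h import *
s=manip.read_state();print(s['clock'],s['joint_pos'].round(1),s['tool_pos'].round(1),s['tool_rot'].round(3))"
```

```text
clock: 1.77
tool_pos: [446.9, -9.7, 413.3]
tool_rot: [[0.967, 0.256, 0.0], [0.256, -0.967, -0.0], [0.0, 0.0, -1.0]]
contact_force: [1.9, -0.7, 0.3]
width: 85.0
gripper_force: 0.0
1.7667 [ -2.8  -0.9 103.7  -0.   77.2  72.4] [446.9  -9.7 413.3] [[ 0.967  0.256  0.   ]
 [ 0.256 -0.967 -0.   ]
 [ 0.     0.    -1.   ]]
```

```bash
python3 -m handwheel '[[1,[0,0,0],-0.0595],[1,[0,0,0],-0.0595],[1,[0,0,0],-0.0595],[1,[0,0,0],-0.0595],[1,[0,0,0],-0.0595],[1,[0,0,0],-0.0595],[1,[0,0,0],-0.0595],[1,[0,0,0],-0.0595],[1,[0,0,0],-0.0595],[1,[0,0,0],-0.0595],[1,[0,0,0],-0.0595],[1,[0,0,0],-0.0595],[1,[0,0,0],-0.0595],[1,[0,0,0],-0.0595],[1,[0,0,0],-0.0595],[1,[0,0,0],-0.0595],[1,[0,0,0],-0.0595],[1,[0,0,0],-0.0595],[1,[0,0,0],-0.0595],[1,[0,0,0],-0.0595]]'
cat > go.py <<'E'
import sys
from h import *
s=manip.read_state(); R=s['tool_rot']; d=np.array([float(a) for a in sys.argv[1:4]])-s['tool_pos']
L=R.T@d; t=np.degrees(np.arctan2(R[1,0],R[0,0]))
print(s['clock'],'tcp',s['tool_pos'].round(1),'yaw',t.round(2),'q',s['joint_pos'].round(0),'F',s['contact_force'].round(1),'w',s['width'].round(1))
print('shift mm',L.round(1),'share',(L/400).round(4), 'dist',np.linalg.norm(L).round(1))
if len(sys.argv)>4: print('turn share',(((t-float(sys.argv[4])+180)%360-180)/120).round(4))
E
python3 go.py 560 215 413 161.2
```

```text
clock: 3.43
tool_pos: [446.5, -11.8, 413.0]
tool_rot: [[-0.927, 0.375, -0.001], [0.375, 0.927, 0.0], [0.001, -0.0, -1.0]]
contact_force: [-0.9, 0.1, 0.6]
width: 85.7
gripper_force: 0.0Traceback (most recent call last):
  File "go.py", line 5, in <module>
    print(s['clock'],'tcp',s['tool_pos'].round(1),'yaw',t.round(2),'q',s['joint_pos'].round(0),'F',s['contact_force'].round(1),'w',s['width'].round(1))
                                                                                                                                   ^^^^^^^^^^^^^^^^
AttributeError: 'float' object has no attribute 'round'
```

```bash
sed -i "s/s\['width'\].round(1)/round(s['width'],1)/" go.py; python3 -m handwheel '[[1,[-0.007,0.09,0],0],[1,[-0.007,0.09,0],0],[1,[-0.007,0.09,0],0],[1,[-0.007,0.09,0],0],[1,[-0.007,0.09,0],0],[1,[-0.007,0.09,0],0],[1,[-0.007,0.09,0],0],[1,[0,0,0],-0.027],[1,[0,0,0],0]]'; python3 go.py 560 215 413 161.2
python3 - <<'E'
from fit import *
c=cam('wrist'); W=world(c); cv2.imwrite('pics/w1.png',c['img']); np.savez('w1.npz',**c)
print('cam at',(-c['R'].T@c['t']).round())
m=copper(c,W,1); P=W[m]; print(len(P)); 
if len(P)>30:
    x,md,_=fit(P,np.array([549.5,218.3,209]),np.radians(-18.8),0); print(x.round(2),np.degrees(x[3]),md, proj(c,x[:3]))
E
```

```text
clock: 4.18
tool_pos: [560.9, 215.3, 412.0]
tool_rot: [[-0.946, 0.324, -0.002], [0.324, 0.946, -0.001], [0.002, -0.001, -1.0]]
contact_force: [0.3, -0.2, -0.5]
width: 85.4
gripper_force: 0.0
4.1833 tcp [560.9 215.3 412. ] yaw 161.12 q [ 20.  14.  86.  -0.  79. -51.] F [ 0.3 -0.2 -0.5] w 85.4
shift mm [ 0.8 -0.6 -1. ] share [ 0.0019 -0.0015 -0.0024] dist 1.4
turn share -0.0007
cam at [498. 237. 533.]
674
[ 5.4963e+02  2.1569e+02  2.0954e+02 -3.2000e-01] -18.137346548483233 0.3441277613299404 [[322.58981215 169.5475059 ]]
```

View pics/w1.png

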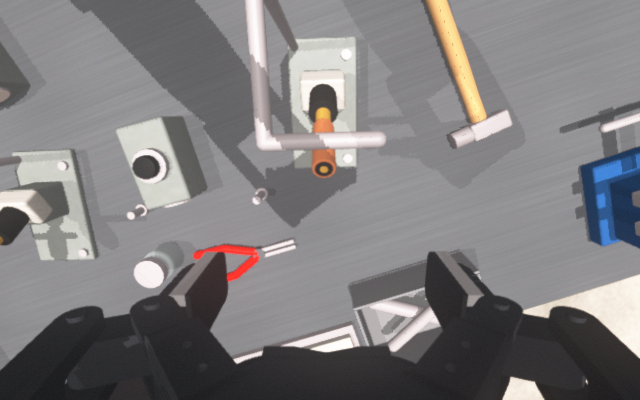

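Run:
```python
from h import *
c=dict(np.load('w1.npz')); W=world(c); y=np.radians(-18.6); u=np.array([np.cos(y),np.sin(y)]); v=np.array([-u[1],u[0]])
d=W[...,:2]-np.array([549.6,215.7]); U=d@u; V=d@v
m=(abs(W[...,2]-296)<12)&(abs(V)<30)&(U>-60)&(U<0); print(m.sum(),np.percentile(U[m],[3,50,97]).round(1),np.percentile(W[...,2][m],[50,97]).round(1))
a=(abs(W[...,2]-296)<12)&(U<-55)&(U>-140)&(abs(V)<70); p=np.polyfit(U[a],V[a],1); print('arm yaw corr deg',np.degrees(np.arctan(p[0])),p)
b=(W[...,2]>280)&(W[...,2]<310)&(U<0)&(U>-60); print('bar V range',np.percentile(V[b],[1,99]).round(1))
# pad extents in tool frame
s=manip.read_state(); L=(W-s['tool_pos'])@s['tool_rot']; f=(abs(L[...,0])<60)&(abs(L[...,1])<80)&(L[...,2]>-60)&(L[...,2]<40)
for z in range(-60,40,10):
    q=L[f&(L[...,2]>=z)&(L[...,2]<z+10)]
    if len(q)>3: print(z,len(q),np.percentile(q[:,0],[1,99]).round(),np.abs(q[:,1]).min().round(),np.abs(q[:,1]).max().round())
```

```text
1492 [-40.9 -35.7 -29.8] [300.8 302.6]
arm yaw corr deg 1.7716275640884331 [ 3.09305922e-02 -3.76009441e+01]
bar V range [-45.  43.]
-60 11197 [-7. 18.] 0.0 75.0
-50 12696 [-10.  14.] 30.0 76.0
-40 2247 [ 6. 14.] 38.0 75.0
-30 1817 [-3. 12.] 41.0 58.0
-20 1925 [-10.  12.] 41.0 58.0
-10 1559 [-11.  12.] 41.0 58.0
0 803 [-10.  12.] 41.0 57.0
```

```bash
python3 -m handwheel '[[1,[0.006,-0.007,0],0],[1,[0,0,0.1],0],[1,[0,0,0.1],0],[1,[0,0,0.1],0],[1,[0,0,0.09],0],[1,[0,0,0],0],[1,[0,0,0.02],0],[1,[0,0,0.02],0],[1,[0,0,0.02],0],[1,[0,0,0],0]]'; python3 go.py 557.7 213.4 206 162
```

```text
clock: 5.07
tool_pos: [557.8, 211.7, 233.6]
tool_rot: [[-0.945, 0.328, 0.001], [0.328, 0.945, 0.0], [-0.001, 0.001, -1.0]]
contact_force: [-0.3, -0.7, -0.2]
width: 85.5
gripper_force: 0.0
5.0667 tcp [557.8 211.7 233.6] yaw 160.84 q [ 20.  23.  98.  -0.  59. -51.] F [-0.3 -0.7 -0.2] w 85.5
shift mm [ 0.7  1.5 27.6] share [0.0016 0.0038 0.0691] dist 27.7
turn share -0.0097
```

```bash
python3 -m handwheel '[[1,[0,0.004,0.018],-0.005],[1,[0,0,0.018],0],[1,[0,0,0.018],0],[1,[0,0,0.014],0],[1,[0,0,0],0],[1,[0,0,0],0]]'; python3 go.py 557.7 213.4 206 162
python3 - <<'E'
from h import *
c=cam('wrist'); cv2.imwrite('pics/w2.png',c['img'])
c=cam('scene'); cv2.imwrite('pics/s2.png',cv2.resize(c['img'][90:250,320:480],None,fx=3,fy=3))
E
```

```text
clock: 5.57
tool_pos: [557.8, 213.3, 205.6]
tool_rot: [[-0.948, 0.318, -0.001], [0.318, 0.948, -0.0], [0.001, -0.001, -1.0]]
contact_force: [-0.2, -0.4, -0.3]
width: 85.5
gripper_force: 0.0
5.5667 tcp [557.8 213.3 205.6] yaw 161.47 q [ 20.  25.  99.   0.  56. -52.] F [-0.2 -0.4 -0.3] w 85.5
shift mm [ 0.2  0.  -0.4] share [ 0.0004  0.0001 -0.0011] dist 0.5
turn share -0.0044
```

View pics/w2.png

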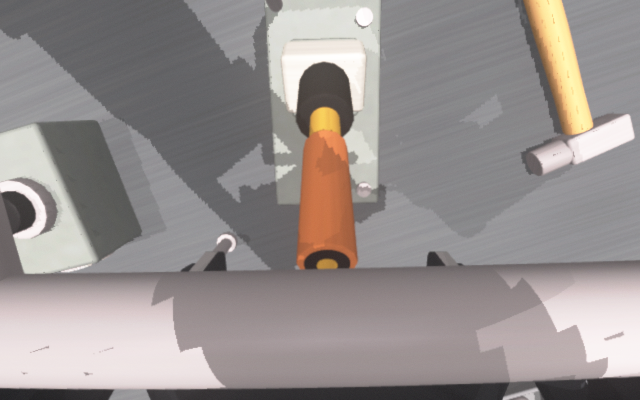

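The wrist view shows the mouth at (327,262), centred between the fingertips near (205,262) and (445,262). The bar is below in the image at rows 270–385. There is no contact force, so I close.

```bash
python3 -m handwheel '[[0,[0,0,0],0],[0,[0,0,0],0],[0,[0,0,0],0],[0,[0,0,0],0],[0,[0,0,0],0],[0,[0,0,0],0],[0,[0,0,0],0],[0,[0,0,0],0],[0,[0,0,0],0]]'; python3 go.py 557.7 213.4 206 162
```

```text
clock: 6.42
tool_pos: [558.4, 213.4, 206.4]
tool_rot: [[-0.948, 0.318, 0.001], [0.318, 0.948, 0.0], [-0.001, 0.0, -1.0]]
contact_force: [1.2, -0.3, 1.6]
width: 18.5
gripper_force: 58.5
6.4167 tcp [558.4 213.4 206.4] yaw 161.47 q [ 20.  25.  99.  -0.  56. -52.] F [ 1.2 -0.3  1.6] w 18.5
shift mm [ 0.7 -0.2  0.4] share [ 0.0018 -0.0005  0.0009] dist 0.8
turn share -0.0044
```

Run:
```python
from h import *
a=cam('wrist')['img']; c=cam('scene'); b=cv2.resize(c['img'][120:220,350:450],None,fx=4,fy=4,interpolation=2)
cv2.imwrite('pics/w3.png',np.hstack([a[:,140:520],b]))
```

```text
(no output)
```

View pics/w3.png

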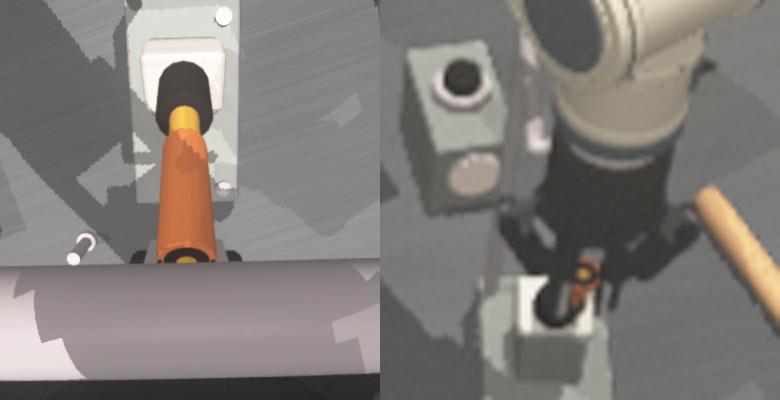

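The wrist view shows the pads pinching the far part of the nozzle at the mouth, around columns 135 and 235, row 255. Try a short pull.

```bash
python3 -m handwheel '[[0,[-0.00125,0,-0.0022],0],[0,[-0.00125,0,-0.0022],0],[0,[-0.00125,0,-0.0022],0],[0,[-0.00125,0,-0.0022],0],[0,[0,0,0],0]]'; python3 go.py 557.7 213.4 206 162
```

```text
clock: 6.93
tool_pos: [559.3, 212.9, 208.6]
tool_rot: [[-0.948, 0.318, -0.002], [0.318, 0.948, -0.0], [0.002, -0.001, -1.0]]
contact_force: [0.9, 4.5, -12.8]
width: 19.1
gripper_force: 59.0
6.9333 tcp [559.3 212.9 208.6] yaw 161.47 q [ 20.  25.  99.   0.  56. -52.] F [  0.9   4.5 -12.8] w 19.1
shift mm [ 1.7 -0.   2.6] share [ 0.0042 -0.      0.0065] dist 3.1
turn share -0.0044
```

```bash
python3 -m handwheel '[[0,[-0.00125,0,-0.0022],0],[0,[-0.00125,0,-0.0022],0],[0,[-0.00125,0,-0.0022],0],[0,[-0.00125,0,-0.0022],0],[0,[0,0,0],0]]'; python3 go.py 557.7 213.4 206 162
```

```text
clock: 7.35
tool_pos: [562.3, 212.0, 213.9]
tool_rot: [[-0.948, 0.318, 0.001], [0.318, 0.948, -0.0], [-0.001, 0.0, -1.0]]
contact_force: [-0.0, 1.8, -7.5]
width: 18.6
gripper_force: 59.9
7.35 tcp [562.3 212.  213.9] yaw 161.47 q [ 20.  25.  98.  -0.  57. -52.] F [-0.   1.8 -7.5] w 18.6
shift mm [ 4.8 -0.1  7.9] share [ 0.0121 -0.0004  0.0198] dist 9.3
turn share -0.0044
```

```bash
python3 -m handwheel '[[0,[-0.0025,0,-0.0043],0],[0,[-0.0025,0,-0.0043],0],[0,[-0.0025,0,-0.0043],0],[0,[-0.0025,0,-0.0043],0],[0,[-0.0025,0,-0.0043],0],[0,[-0.0025,0,-0.0043],0],[0,[0,0,0],0],[0,[0,0,0],0]]'; python3 go.py 557.7 213.4 206 162
```

```text
clock: 8.02
tool_pos: [569.1, 210.1, 225.3]
tool_rot: [[-0.948, 0.318, 0.004], [0.318, 0.948, 0.001], [-0.003, 0.002, -1.0]]
contact_force: [1.9, -2.0, 8.5]
width: 18.9
gripper_force: 62.6
8.0167 tcp [569.1 210.1 225.3] yaw 161.46 q [ 19.  24.  97.  -0.  58. -52.] F [ 1.9 -2.   8.5] w 18.9
shift mm [11.9 -0.5 19.3] share [ 0.0297 -0.0013  0.0483] dist 22.7
turn share -0.0045
```

```bash
python3 -m handwheel '[[0,[-0.0025,0,-0.0043],0],[0,[0,0,0],0],[1,[0,0,0],0],[1,[0,0,0],0],[1,[0,0,0],0],[1,[0,0,0],0],[1,[0,0,0],0],[1,[0,0,0],0],[1,[-0.02,0,-0.05],0],[1,[0,0,-0.1],0],[1,[0,0,-0.1],0],[1,[0,0,-0.1],0],[1,[0,0,-0.1],0],[1,[0,0,0],0]]'; python3 go.py 577 -254 410 162.5;python3 - <<'E'
from fit import *
c=cam('wrist'); W=world(c); P=W[copper(c,W,1)]; print(len(P))
if len(P)>50:
    x,md,_=fit(P,np.array([560,212,228.]),np.radians(-18),0); print(x.round(2),md)
E
```

```text
clock: 9.18
tool_pos: [579.0, 208.3, 414.7]
tool_rot: [[-0.948, 0.318, 0.014], [0.318, 0.948, 0.005], [-0.011, 0.009, -1.0]]
contact_force: [0.9, 0.5, 0.9]
width: 85.1
gripper_force: 0.0
9.1833 tcp [579.  208.3 414.7] yaw 161.47 q [ 19.  15.  85.   0.  79. -53.] F [0.9 0.5 0.9] w 85.1
shift mm [-145.  -439.     2.6] share [-0.3625 -1.0975  0.0065] dist 462.3
turn share -0.0086
910
[ 5.6008e+02  2.1277e+02  2.2826e+02 -3.1000e-01] 0.26275307527101344
```

The slim mouth has moved 21.6 mm along its axis, so it has clicked out. Now I go to the wide torch.

```bash
python3 -m handwheel '[[0.19,[-0.031,-0.0937,0],0],[0.19,[-0.031,-0.0937,0],0],[0.19,[-0.031,-0.0937,0],0],[0.19,[-0.031,-0.0937,0],0],[0.19,[-0.031,-0.0937,0],0],[0.19,[-0.031,-0.0937,0],0],[0.19,[-0.031,-0.0937,0],0],[0.19,[-0.031,-0.0937,0],0],[0.19,[-0.031,-0.0937,0],0],[0.19,[-0.031,-0.0937,0],0],[0.19,[-0.031,-0.0937,0],0],[0.19,[-0.031,-0.0937,0],0],[0.19,[0,0,0],-0.009],[0.19,[0,0,0],0]]'; python3 go.py 578 -266 410 162.7;python3 - <<'E'
from fit import *
c=cam('wrist'); W=world(c); P=W[copper(c,W,-1)]; print(len(P)); cv2.imwrite('pics/w4.png',c['img'])
x,md,_=fit(P,np.array([567.6,-262.8,227.]),np.radians(-17.3),1); print(x.round(2),np.degrees(x[3]),md)
s=manip.read_state(); L=(W-s['tool_pos'])@s['tool_rot']; f=(abs(L[...,0])<60)&(abs(L[...,1])<80)&(L[...,2]>-60)&(L[...,2]<40)
for z in range(-60,40,10):
    q=L[f&(L[...,2]>=z)&(L[...,2]<z+10)]
    if len(q)>3: print(z,len(q),np.percentile(q[:,0],[1,99]).round(),np.percentile(q[:,1],[1,99]).round(),np.abs(q[:,1]).min().round())
E
```

```text
clock: 10.4
tool_pos: [573.4, -268.3, 403.3]
tool_rot: [[-0.953, 0.302, -0.002], [0.302, 0.953, 0.001], [0.003, 0.0, -1.0]]
contact_force: [-0.1, 0.6, -0.0]
width: 15.9
gripper_force: 0.0
10.4 tcp [ 573.4 -268.3  403.3] yaw 162.39 q [-26.  18.  83.   0.  79. -99.] F [-0.1  0.6 -0. ] w 15.9
shift mm [-3.7  3.6 -6.7] share [-0.0092  0.0089 -0.0168] dist 8.5
turn share -0.0026
1265
[ 5.6715e+02 -2.6398e+02  2.2795e+02 -3.0000e-01] -17.263129140377778 0.3048650089408902
-60 12579 [-5. 18.] [-57.  55.] 0.0
-50 6912 [-10.  18.] [-51.  49.] 7.0
-40 7896 [-10.  13.] [-45.  43.] 8.0
-30 2841 [-8. 14.] [-41.  39.] 8.0
-20 1203 [-11.  13.] [-22.  20.] 7.0
-10 845 [-9. 12.] [-22.  20.] 7.0
0 726 [-10.  11.] [-22.  20.] 7.0
10 433 [-10.  11.] [-22.  19.] 7.0
20 27 [-6.  2.] [-10.   7.] 7.0
```

View pics/w4.png

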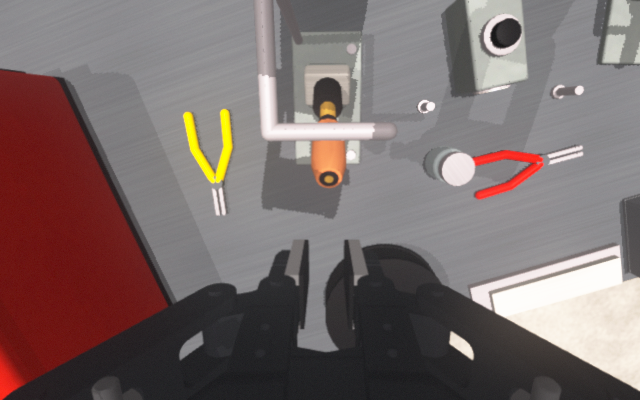

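The wide mouth is at (330,178) and the fingertips, opened to 16 mm, are at columns 302 and 345. I descend to just above the mouth rim on the far side of the bar.

```bash
python3 -m handwheel '[[0.165,[-0.0118,0.0056,0.09],0],[0.165,[0,0,0.09],0],[0.165,[0,0,0.08],0],[0.165,[0,0,0.06],0],[0.165,[0,0,0.04],0],[0.165,[0,0,0],0],[0.165,[0,0,0],0]]'; python3 go.py 578.6 -267.6 256 162.7
```

```text
clock: 11.03
tool_pos: [579.2, -264.0, 260.5]
tool_rot: [[-0.954, 0.299, -0.002], [0.299, 0.954, 0.001], [0.002, 0.001, -1.0]]
contact_force: [-0.2, -0.7, 0.2]
width: 14.0
gripper_force: 0.0
11.0333 tcp [ 579.2 -264.   260.5] yaw 162.63 q [-26.  25.  91.   0.  64. -98.] F [-0.2 -0.7  0.2] w 14.0
shift mm [-0.5 -3.6  4.5] share [-0.0012 -0.009   0.0111] dist 5.7
turn share -0.0006
```

```bash
python3 -m handwheel '[[0.165,[0,-0.009,0.009],0],[0.165,[0,0,0],0],[0.165,[0,0,0],0]]'; python3 go.py 578.6 -267.6 256 162.7
```

```text
clock: 11.28
tool_pos: [578.9, -269.3, 258.9]
tool_rot: [[-0.954, 0.3, 0.002], [0.3, 0.954, -0.001], [-0.002, -0.0, -1.0]]
contact_force: [-0.5, 0.4, -0.4]
width: 13.9
gripper_force: 0.0
11.2833 tcp [ 578.9 -269.3  258.9] yaw 162.54 q [-26.  25.  91.   0.  63. -99.] F [-0.5  0.4 -0.4] w 13.9
shift mm [0.8 1.6 2.9] share [0.0019 0.0039 0.0073] dist 3.4
turn share -0.0013
```

```bash
python3 -m handwheel '[[0.165,[0,0,0],0],[0.165,[0,0,0],0],[0.165,[0,0,0],0],[0.165,[0,0,0],0]]'>/dev/null; python3 go.py 578.6 -267.6 256 162.7|head -1;  python3 -m handwheel '[[0.165,[0,0,0],0],[0.165,[0,0,0],0]]'>/dev/null; python3 go.py 578.6 -267.6 256 162.7
```

```text
11.6167 tcp [ 578.4 -269.2  257.9] yaw 162.54 q [-26.  25.  91.   0.  63. -99.] F [-0.3 -0.1 -0.9] w 14.1
11.7833 tcp [ 578.4 -269.1  257.6] yaw 162.54 q [-26.  25.  91.   0.  63. -99.] F [ 0.5 -0.6  0. ] w 13.9
shift mm [0.2 1.5 1.6] share [0.0006 0.0038 0.0041] dist 2.3
turn share -0.0013
```

```bash
python3 -m handwheel '[[0.165,[0,0.0038,0],0],[0.165,[0.0025,0,0.0043],0],[0.165,[0.0025,0,0.0043],0],[0.165,[0.0025,0,0.0043],0],[0.165,[0.0025,0,0.0043],0],[0.165,[0,0,0],0],[0.165,[0,0,0],0]]'>/dev/null; python3 go.py 578.6 -267.6 256;  python3 -m handwheel '[[0.165,[0.00125,0,0.0022],0],[0.165,[0.00125,0,0.0022],0],[0.165,[0,0,0],0],[0.165,[0,0,0],0]]'>/dev/null; python3 go.py 578.6 -267.6 256
```

```text
12.3667 tcp [ 574.9 -266.4  250.5] yaw 162.55 q [-26.  25.  92.  -0.  63. -98.] F [-0.1 -0.   0.4] w 13.9
shift mm [-3.9 -0.  -5.5] share [-0.0098 -0.     -0.0137] dist 6.7
12.7 tcp [ 574.4 -266.4  249.5] yaw 162.55 q [-26.  25.  93.   0.  62. -99.] F [ 0.8 -0.   2.9] w 14.0
shift mm [-4.4  0.1 -6.5] share [-0.0109  0.0001 -0.0163] dist 7.8
```

```bash
python3 -m handwheel '[[0.165,[0.00125,0,0.0022],0],[0.165,[0.00125,0,0.0022],0],[0.165,[0.00125,0,0.0022],0],[0.165,[0,0,0],0]]'>/dev/null; python3 go.py 578.6 -267.6 256|head -1;  python3 -m handwheel '[[0.165,[0.00125,0,0.0022],0],[0.165,[0.00125,0,0.0022],0],[0.165,[0.00125,0,0.0022],0],[0.165,[0,0,0],0]]'>/dev/null; python3 go.py 578.6 -267.6 256|head -1
```

```text
13.0333 tcp [ 573.9 -266.2  248.1] yaw 162.55 q [-26.  25.  93.   0.  62. -99.] F [0.9 0.  8.5] w 14.0
13.3667 tcp [ 572.3 -265.7  245.4] yaw 162.55 q [-26.  25.  93.   0.  62. -99.] F [ 1.1 -0.1  9. ] w 14.0
```

```bash
python3 -m handwheel '[[0.165,[0.00125,0,0.0022],0],[0.165,[0.00125,0,0.0022],0],[0.165,[0.00125,0,0.0022],0],[0.165,[0,0,0],0]]'>/dev/null; python3 go.py 578.6 -267.6 256|head -1;  python3 -m handwheel '[[0.165,[0.00125,0,0.0022],0],[0.165,[0.00125,0,0.0022],0],[0.165,[0.00125,0,0.0022],0],[0.165,[0,0,0],0]]'>/dev/null; python3 go.py 578.6 -267.6 256|head -1
```

```text
13.7 tcp [ 570.3 -265.   241.9] yaw 162.55 q [-26.  25.  93.   0.  61. -99.] F [ 1.7 -1.   4.7] w 14.1
14.0333 tcp [ 567.6 -264.1  237.6] yaw 162.54 q [-26.  25.  94.   0.  61. -99.] F [-0.1 -0.1  0.3] w 13.8
```

The force fell to zero past half way, so it should have snapped home. I retract and check.

```bash
python3 -m handwheel '[[0.165,[-0.01,0,-0.018],0],[0.165,[-0.01,0,-0.018],0],[0.165,[0,0,-0.09],0],[0.165,[0,0,-0.09],0],[0.165,[0,0,-0.09],0],[0.165,[0,0,-0.09],0],[0,[0,0,0],0],[0,[0,0,0],0],[0,[0,0,0],0]]'>/dev/null; python3 go.py 486.5 -13.9 250;python3 - <<'E'
from fit import *
c=cam('wrist'); W=world(c); P=W[copper(c,W,-1)]; print(len(P)); cv2.imwrite('pics/w5.png',c['img'])
x,md,_=fit(P,np.array([560,-262,212.]),np.radians(-17.3),1); print(x.round(2),np.degrees(x[3]),md)
# purge plunger: dark disc over middle box
for c in (c,cam('top')):
    W=world(c);g=c['img'].max(2)
    m=(g<70)&(abs(W[...,0]-486)<25)&(abs(W[...,1]+14)<25)&(W[...,2]>88)&(W[...,2]<108); P=W[m]
    if len(P)>10: print('purge',len(P),P.mean(0).round(1),np.median(P,0).round(1),cv2.minEnclosingCircle(P[:,:2].astype(np.float32)))
E
```

```text
14.7833 tcp [ 576.  -266.7  397.1] yaw 162.55 q [-26.  18.  83.   0.  79. -98.] F [ 0.4  0.5 -1.4] w 0.2
shift mm [161.2 214.3 147. ] share [0.4031 0.5359 0.3675] dist 305.9
1061
[ 5.5665e+02 -2.6077e+02  2.0893e+02 -3.0000e-01] -17.170560464036612 0.32046311933554605
purge 665 [488.2 -18.8 100.2] [488.2 -19.3 101.2] ((487.7607421875, -16.86320686340332), 15.31186580657959)
purge 65 [486.8 -14.2  99.1] [486.8 -13.5  99.4] ((486.6807556152344, -14.833832740783691), 14.858524322509766)
```

```bash
python3 -m handwheel '[[0,[0.0575,0.0763,0],0],[0,[0.0575,0.0763,0],0],[0,[0.0575,0.0763,0],0],[0,[0.0575,0.0763,0],0],[0,[0.0575,0.0763,0],0],[0,[0.0575,0.0763,0],0],[0,[0.0575,0.0763,0],0],[0,[0,0,0.09],0],[0,[0,0,0.1],0],[0,[0,0,0.1],0],[0,[0,0,0.1],0],[0,[0,0,0.1],0],[0,[0,0,0.09],0],[0,[0,0,0],0],[0,[0,0,0],0],[0,[0,0,0],0],[0,[0,0,0],0]]'>/dev/null; python3 go.py 487 -16 128;python3 - <<'E'
from h import *
a=cam('wrist')['img']; c=cam('scene'); b=cv2.resize(c['img'][150:270,250:370],(400,400),interpolation=2)
cv2.imwrite('pics/w6.png',np.hstack([a[:,140:520],b]))
E
```

```text
16.3 tcp [488.  -14.8 166.9] yaw 162.55 q [ -3.  20. 114.   0.  45. -76.] F [-0.4 -0.7  0.4] w -0.2
shift mm [ 0.7 -1.5 38.9] share [ 0.0018 -0.0038  0.0973] dist 39.0
```

View pics/w6.png

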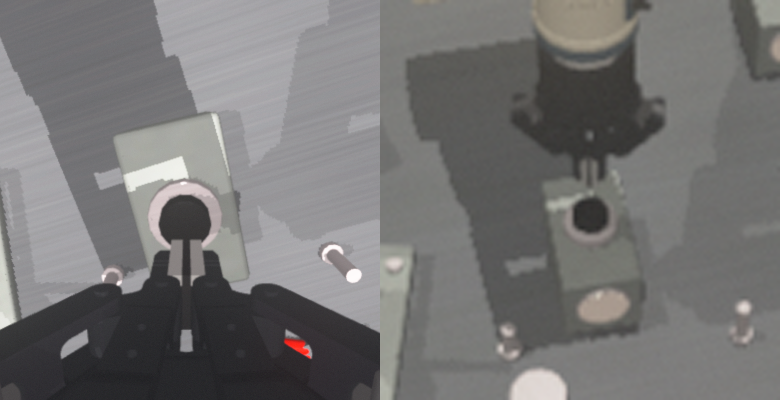

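The fingertips are over the middle box's plunger, at wrist (185,215) and scene crop (590,215). Press.

```bash
python3 -m handwheel '[[0,[0.002,-0.004,0.05],0],[0,[0,0,0.04],0],[0,[0,0,0],0],[0,[0,0,0],0],[0,[0,0,0.008],0],[0,[0,0,0.008],0],[0,[0,0,0],0],[0,[0,0,0],0]]'>/dev/null; python3 go.py 487 -16 120|head -1; python3 -m handwheel '[[0,[0,0,0.004],0],[0,[0,0,0.004],0],[0,[0,0,0.004],0],[0,[0,0,0],0],[0,[0,0,0],0]]'>/dev/null; python3 go.py 487 -16 110
```

```text
17.0667 tcp [486.  -16.  123.1] yaw 162.55 q [ -3.  25. 116.   0.  40. -76.] F [0.9 0.2 2.6] w 0.1
17.4833 tcp [486.  -16.  117.9] yaw 162.55 q [ -3.  25. 116.   0.  39. -76.] F [1.5 0.3 5.2] w -0.2
shift mm [-1.   0.3  7.9] share [-0.0025  0.0007  0.0197] dist 7.9
```

```bash
python3 -m handwheel '[[0,[0,0,0.005],0],[0,[0,0,0.004],0],[0,[0,0,0.004],0],[0,[0,0,0],0],[0,[0,0,0],0]]'>/dev/null; python3 go.py 487 -16 110|head -1; python3 -m handwheel '[[0,[0,0,0.004],0],[0,[0,0,0.003],0],[0,[0,0,0],0],[0,[0,0,0],0]]'>/dev/null; python3 go.py 487 -16 110|head -1
```

```text
17.9 tcp [485.9 -16.  113. ] yaw 162.55 q [ -3.  26. 116.  -0.  38. -76.] F [0.8 0.3 9.9] w 0.2
18.2333 tcp [486.1 -16.  112.6] yaw 162.55 q [ -3.  26. 116.  -0.  38. -76.] F [-7.5 -0.3 42.4] w -0.2
```

Hard stop reached at TCP z 112.6. I release and retreat upward.

```bash
python3 -m handwheel '[[0,[0,0,-0.02],0],[0,[0,0,-0.04],0],[0,[0,0,-0.08],0],[0,[0,0,-0.1],0],[0,[0,0,-0.1],0],[0,[0,0,-0.1],0],[0,[0,0,-0.1],0],[0,[0,0,-0.1],0],[0,[0,0,0],0],[0,[0,0,0],0],[0,[0,0,0],0]]'>/dev/null; python3 go.py 487 -16 350
python3 - <<'E'
from fit import *
for n in ('wrist','top','scene'):
    c=cam(n); W=world(c); g=c['img'].max(2)
    if n=='scene': cv2.imwrite('pics/end.png',c['img'])
    m=(g<70)&(abs(W[...,0]-486)<25)&(abs(W[...,1]+14)<25)&(W[...,2]>80)&(W[...,2]<115); P=W[m]
    if len(P)>10: print(n,'purge',len(P),np.median(P,0).round(1))
    for sgn,wide,m0,y in((1,0,(560,213,228),-18),(-1,1,(556.6,-260.8,209),-17.2)):
        P=W[copper(c,W,sgn)]
        if len(P)>40: x,md,_=fit(P,np.array(m0,float),np.radians(y),wide); print(n,sgn,len(P),x.round(1),md.round(2))
E
```

```text
19.15 tcp [484.2 -15.9 364.5] yaw 162.55 q [ -3.   5. 104.   0.  71. -76.] F [ 0.   0.3 -1.6] w 0.3
shift mm [-2.7  0.7 14.5] share [-0.0068  0.0019  0.0362] dist 14.7
wrist purge 438 [487.  -14.7 101.7]
wrist 1 2317 [ 5.600e+02  2.134e+02  2.280e+02 -3.000e-01] 0.44
wrist -1 2404 [ 5.561e+02 -2.604e+02  2.090e+02 -3.000e-01] 0.46
top purge 60 [489.3 -13.5  99.7]
top 1 96 [ 5.612e+02  2.148e+02  2.262e+02 -3.000e-01] 1.18
top -1 145 [ 5.581e+02 -2.602e+02  2.068e+02 -3.000e-01] 1.15
scene purge 82 [492.8 -15.9 100.4]
scene 1 59 [ 5.587e+02  2.154e+02  2.299e+02 -3.000e-01] 0.57
scene -1 122 [ 5.562e+02 -2.586e+02  2.093e+02 -3.000e-01] 0.78
```

View pics/end.png

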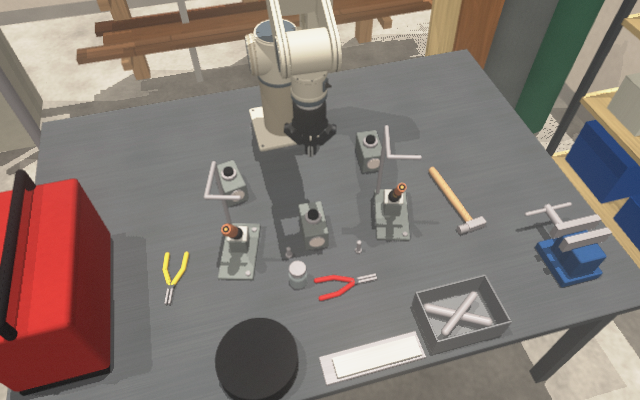

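The slim nozzle is out, the wide nozzle is home (401,188 and 228,231), and the plunger is back up at (313,214). The loose things have not moved and the arm is clear. I hand in.

```bash
python3 -c "
from plant import manip
print(manip.finish_job())"
```

```text
the job is handed in; nothing more can be done
None
```

The job is handed in: the slim nozzle is clicked out (moved 21.6 mm), then the wide nozzle clicked home (22 mm, with no more than about 9 N read while pushing), then the purge plunger pressed to its stop and back up; that press peaked at about 42 N through the closed fingertips, just over the 40 N limit set for the arm and gripper body.

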